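# Pack the service spares tray

## Task

Pack the spares tray for the service round: put the flat tin in the round pocket, the small fuse box in the wide rectangular pocket and the terminal strip in the narrow pocket, each right way up and flat on the bottom of its pocket, and press the marker pen down into the spring clip along the edge of the tray until it is fully home, with the middle of the pen at the middle of the clip. The solder reel and the flat brush are not part of the kit: leave them where they are.

Things in the scene. Friction and masses are not known exactly. Their poses are not given: they have to be found in the camera images.
- tin: Plain pale grey round tin with lid, 50 mm diameter, 23 mm high, 50 g. Loose, stands on the bench; pose at the centre of its underside, z up. Belongs in the round pocket.
- fuse_box: Small pale lidded box, 38 x 62 mm, 25 mm high, 40 g. Loose, lies on the bench; pose at the centre of its underside, z up, the 62 mm length runs along its y axis. Belongs in the wide rectangular pocket.
- terminal_strip: White screw terminal strip (a row of five blocks), 17 mm wide, 55 mm long, 17 mm high, 30 g. Loose, lies on the bench; pose at the centre of its underside, z up, the length runs along its y axis. Belongs in the narrow pocket.
- marker_mid (a point): Centre of the marker pen: a round pale pen with a dark cap, 12 mm diameter, 130 mm long, 14 g. Loose, lies on the bench with its axis 6 mm above it; this point is on the pen's axis at mid-length, the axis runs along y. Belongs in the spring clip, either way round.
- solder_reel: Reel of solder wire standing on its flange, 54 mm diameter, 46 mm high, 0.42 kg, with a hub at the top. Looks like the tin from above but is taller; not part of the kit. Loose; pose at the centre of its underside, z up.
- brush: Flat dark bench brush, 16 x 122 mm, 10 mm thick. About as long as the pen but flat and dark all over; not part of the kit. Loose; pose at the centre of its underside, z up, length along its y axis.
- round_pocket: Grey insert 74 (x) x 86 mm (y), 10 mm thick, with one round pocket, 64 mm diameter, 6 mm deep, in its centre. Fixed in an aluminium tray, underside 3 mm over the bench. Origin at the centre of the underside; pocket floor 4 mm above the origin, top 10 mm. The three inserts lie side by side along x, 77.5 mm apart, in any order; the pen clip runs beside the row, 67 mm to their -y side.
- wide_pocket: Grey insert like the first, with one rectangular pocket 52 mm (x) by 76 mm (y), 6 mm deep, in its centre; origin and heights as for the round one.
- narrow_pocket: Grey insert like the first, with one rectangular pocket 30 mm (x) by 68 mm (y), 6 mm deep, in its centre; origin and heights as for the round one.
- pen_clip: Spring clip in the tray (rim 10 mm high), base 112 (x) x 30 mm. Origin under its centre, 3 mm over the bench. Pen lies along its x. Two pairs of upright spring jaws at x = -40 and +40 mm, 12 mm long, 29 mm high, mouth 20 mm wide; 68 mm between the pairs is free for fingers, nothing there over 6 mm. Pushed down with 3 to 10 N the pen passes the throat at 19.5 mm and rests with its axis at 16 mm.
Mind the look-alikes: they are no part of the job. What is shaped like the fuse_box but green is not meant.

How it is judged:
At the end, for the whole second after the job is handed in: Tin, fuse box and strip in their pockets: within 12 mm of centre, 2.5 mm of the floor, upright to 0.08 rad, at rest. Pen home in the clip: height within 2.5 mm, sideways 4 mm, lengthways 15 mm, in line to 0.08 rad. Reel and brush within 30 mm of their starts (horizontal distance between tin and round_pocket below 0.012 m and z of tin in the frame of round_pocket between 0.002 and 0.0065 m and angle between each of tin, fuse_box, terminal_strip's own z axis and vertical below 0.08 rad and linear speed of each of tin, fuse_box, terminal_strip below 0.02 m/s and horizontal distance between fuse_box and wide_pocket below 0.012 m and z of fuse_box in the frame of wide_pocket between 0.002 and 0.0065 m and horizontal distance between terminal_strip and narrow_pocket below 0.012 m and z of terminal_strip in the frame of narrow_pocket between 0.002 and 0.0065 m and z of marker_mid in the frame of pen_clip between 0.0135 and 0.0185 m and y of marker_mid in the frame of pen_clip between -0.004 and 0.004 m and x of marker_mid in the frame of pen_clip between -0.015 and 0.015 m and angle between the y axis of marker_mid and the x axis of pen_clip, either way round below 0.08 rad and distance of each of solder_reel, brush from where it was at the start of the episode below 0.03 m); the robot touches nothing.
It fails at once if the solder reel is moved (distance of solder_reel from where it was at the start of the episode above 0.03 m).
It fails at once if the flat brush is moved (distance of brush from where it was at the start of the episode above 0.03 m).
It also fails if it takes over 91 s, if anything falls off the work surface, if the arm or the gripper's body presses on something with over 40 N, if the wrist force passes 120 N, or if a joint passes its speed limit or range.

## Robot

A 6-joint arm with a two-finger parallel gripper is mounted at the origin on a cart in front of the work surface, level with it; the furniture and walls round the work are solid. World frame = base frame: x ahead of the robot, y to its left, z up, the work surface at z = 0. Lengths are in m, angles in rad, forces in N, time in s.
With the tool pointing down it reaches from about 0.3 to 0.875 m from the base axis. Payload 6.4 kg.
Tool frame: the origin (TCP) lies at the very end of the fingers, on their centre line; the grasp point (between the pads) lies 19 mm behind it; z points along the fingers, y is the line along which they close (so a half turn about z gives the same grasp; the last joint's range is limited). The gripper opens to 85 mm and grips with 20 to 120 N. Pads are 22 mm wide; open, the fingers measure 114 mm over their backs; the gripper's body (76 mm by 85 mm) begins 54 mm behind the grasp point. The pads swing forward as they close: fully open they stand 13 mm farther back than shut.
Start: joints at [0.937, 0.181, 1.607, -0, 1.354, -0.206], TCP at [0.239, 0.523, 0.231] pointing down, gripper open.
Joint ranges: [-2.99, 2.99], [-0.89, 2.07], [0.3, 2.58], [-1.14, 4.28], [0, 2.63], [-3.12, 3.12]. Speed limits (rad/s): [2.57, 2.57, 3.01, 3.14, 3.14, 3.14].

## Interface

Orientations are given as a unit quaternion [w, x, y, z].
In Python, from bench import ctrl gives the robot as it stands.
- The arm moves only by the tool jog_arm, never from a script. Its argument "series" is a list that holds one entry, the list of rows, each a list of 7 numbers: the shift along the tool's x, y, z in mm, then the turn, a rotation vector about the tool's x, y, z in rad, then the finger opening in mm, from 0 to 85.4. In form: [[[tx, ty, tz, rx, ry, rz, gripper], ...]]. A call has exactly 10 rows; each row shifts and turns the commanded pose from where the row before left it, along the tool's axes as they then stand; what a row does not reach is not made up. A row lasts 1/10 s, in which the tool goes at most 50 mm and 8.59 degrees, less where a joint would pass 70% of its speed; a pose out of reach is approached as far as the arm can. A call with a gripper value outside its range is refused whole. The fingers move at their own pace and stop on an object; the grip force is fixed at half the most. Time passes only in rows, so rows that do not move let the fingers close, or fill a call up. It gives the time, the measured TCP pose, the force, the opening and the grip force at its end, in the units of the state.
- ctrl.get_obs(): the state, without advancing time (a new reading comes with each control period).
- ctrl.camera(name): name is "scene" or "side" or "wrist"; returns a dict with "frame" (420x560x3 uint8, blue, green, red), "z_map" (420x560 float32, m along the optical axis (not along the pixel's ray), 0 where there is no reading), "fx", "fy", "cx", "cy" (pixels), "xyz" and "rotation" of the camera in the world. Camera axes: x right, y down, z forward; pixel columns grow to the right and rows downward; lengths in m; the calibration is good to about 2 mm. A picture is of the moment at which its call begins.
- ctrl.hand_in(): hands the job in; it is judged then, once.
The state is a dict: "time_s": time; "q": joint angles; "dq": joint speeds; "joint_efforts": joint torques, N m; "eef_pos": TCP position; "eef_rot": TCP orientation; "wrist_force": force on the tool from outside, world axes, zero at the start; "torque": the same for the moment, N m; "opening": opening from 0.0 (shut) to 1.0 (fully open); "grasp_force": force on a finger pad.
Only numpy, scipy, OpenCV 4.12 (cv2) and the standard library are available. Lean on these libraries where they do the work, as an engineer would, in place of code of your own. Each camera call takes 0.05 s, during which the arm holds its last target. There are 200 camera calls.

## Working session

There is one attempt and no reset: what is moved stays moved. The work goes in short steps, Python scripts to look and compute and a tool call to move; the robot and the scene stay as the last step left them, time stands still between calls to the robot, and variables do not carry over. Pictures are saved under pics/ and viewed, at most 14 in all, crops included, and the job is handed in when it is done.

Besides the shell and the picture viewer there is one more tool, called after "Request:" by a JSON object that holds its "method" and its "body". jog_arm: Moves the arm, as the interface text tells. Its arguments: {"type":"object","properties":{"series":{"type":"array"}},"required":["series"]}

```bash
mkdir -p pics; ls; cat > h.py <<'E'
import numpy as np, cv2, pickle
from bench import ctrl
def grab(name,tag):
    c=ctrl.camera(name); pickle.dump(c,open(f'pics/{tag}.pkl','wb')); cv2.imwrite(f'pics/{tag}.png',c['frame']); return c
def load(tag): return pickle.load(open(f'pics/{tag}.pkl','rb'))
def cast(c,uv,z):
    uv=np.atleast_2d(uv).astype(float)
    d=np.c_[(uv[:,0]-c['cx'])/c['fx'],(uv[:,1]-c['cy'])/c['fy'],np.ones(len(uv))]@R(c).T
    o=np.array(c['xyz']); return o+d*((z-o[2])/d[:,2])[:,None]
def R(c):
    r=np.array(c['rotation'],float)
    if r.shape==(3,3): return r
    from scipy.spatial.transform import Rotation as Q
    return Q.from_quat(np.roll(r,-1)).as_matrix()
def cloud(c):
    z=c['z_map']; v,u=np.indices(z.shape)
    p=np.stack([(u-c['cx'])/c['fx']*z,(v-c['cy'])/c['fy']*z,z],-1)@R(c).T+np.array(c['xyz'])
    p[z==0]=np.nan; return p
E
python3 - <<'E'
from h import *
o=ctrl.get_obs(); print({k:np.round(v,3) for k,v in o.items()})
for n in ('scene','side','wrist'):
    c=grab(n,n+'0'); print(n,np.round(c['xyz'],3),np.round(R(c),3).tolist(),c['fx'],c['cx'],c['cy'],np.asarray(c['rotation']).shape)
E
```

```text
pics
{'time_s': np.float64(0.0), 'q': array([ 0.937,  0.182,  1.608, -0.   ,  1.354, -0.206]), 'dq': array([ 0.001,  0.002,  0.001,  0.001,  0.   , -0.   ]), 'joint_efforts': array([ 0.0000e+00, -4.4489e+01, -3.5133e+01, -0.0000e+00,  9.0000e-03,
        0.0000e+00]), 'eef_pos': array([0.238, 0.523, 0.23 ]), 'eef_rot': array([-0.   ,  0.212,  0.977, -0.001]), 'wrist_force': array([-1.048, -0.577,  1.161]), 'torque': array([ 0.045,  0.002, -0.019]), 'grasp_force': np.float64(0.0), 'opening': np.float64(0.997)}
scene [ 0.031 -0.072  0.711] [[0.446, -0.676, 0.587], [-0.895, -0.347, 0.28], [0.014, -0.65, -0.76]] 519.6101166840807 276.73396612181904 208.19850379517163 (4,)
side [0.534 0.876 0.537] [[-1.0, 0.009, 0.016], [-0.007, 0.587, -0.81], [-0.017, -0.81, -0.586]] 400.1310044878069 271.90905845654714 213.3799675177404 (4,)
wrist [0.168 0.554 0.372] [[0.414, 0.868, 0.275], [0.91, -0.393, -0.128], [-0.002, 0.303, -0.953]] 359.95755458316205 287.01179269037544 211.9575675789371 (4,)
```

View pics/scene0.png

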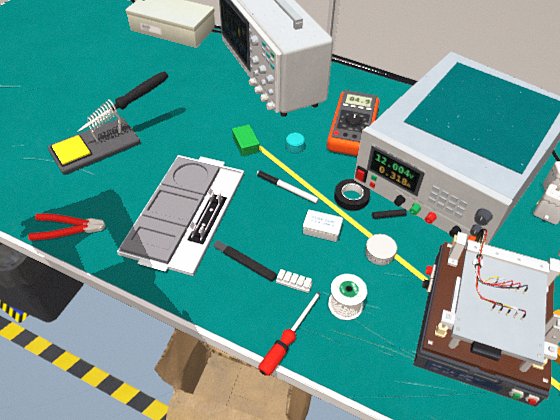

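View pics/side0.png

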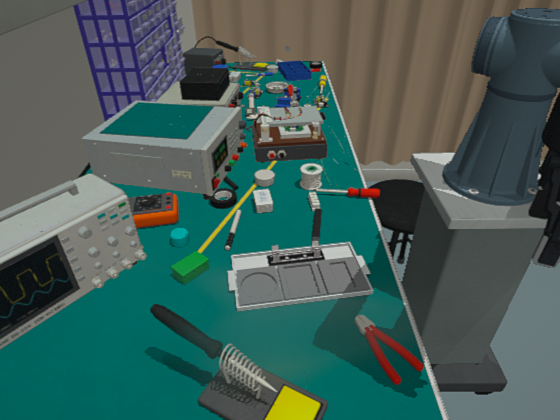

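The scene shows the tray with the round pocket (195,173), the middle pocket (168,208), the third pocket (150,243) and the clip (208,217). It also shows the pen (288,186), fuse box (322,224), tin (381,248), reel (347,295), brush (245,260), and the strip (294,280) right by the brush. The side view confirms the same layout.

```bash
python3 - <<'E'
from h import *
c=load('scene0');s=load('side0')
a=cv2.resize(c['frame'][150:330,110:410],None,fx=2.6,fy=2.6,interpolation=cv2.INTER_CUBIC);cv2.imwrite('pics/cropA.png',a)
a=cv2.resize(s['frame'][160:310,190:380],None,fx=4,fy=4,interpolation=cv2.INTER_CUBIC);cv2.imwrite('pics/cropB.png',a)
# non-green pale blobs in each view, with cloud stats
for n,cc,roi in (('scene',c,(150,330,110,410)),('side',s,(160,310,190,380))):
    P=cloud(cc); hsv=cv2.cvtColor(cc['frame'],cv2.COLOR_BGR2HSV)
    ok=((hsv[...,1]<60)&(hsv[...,2]>150))
    m=np.zeros(ok.shape,np.uint8); r=roi; m[r[0]:r[1],r[2]:r[3]]=ok[r[0]:r[1],r[2]:r[3]]
    k,l,st,ce=cv2.connectedComponentsWithStats(m)
    for i in range(1,k):
        if st[i,4]<40: continue
        p=P[l==i]; print(n,st[i],np.round(ce[i]),'med',np.round(np.nanmedian(p,0),3),'zmax',np.round(np.nanpercentile(p[:,2],[5,50,95]),4),'xy',np.round(np.nanpercentile(p,[3,97],0)[:,:2],3).tolist())
E
```

```text
scene [356 150  14  19 193] [363. 158.] med [0.687 0.077 0.083] zmax [0.0646 0.0832 0.1014] xy [[0.683, 0.068], [0.69, 0.087]]
scene [385 150  25  13 185] [401. 154.] med [0.673 0.012 0.131] zmax [0.1247 0.131  0.1412] xy [[0.668, -0.001], [0.677, 0.036]]
scene [ 117  155  127  121 6577] [183. 213.] med [0.489 0.33  0.007] zmax [0.0011 0.0072 0.0137] xy [[0.375, 0.261], [0.619, 0.399]]
scene [354 171  56  40 636] [387. 189.] med [0.673 0.022 0.044] zmax [0.0242 0.0436 0.0616] xy [[0.663, -0.021], [0.684, 0.068]]
scene [277 179  41  24 257] [297. 191.] med [0.627 0.172 0.009] zmax [-0.0006  0.0089  0.0118] xy [[0.62, 0.133], [0.644, 0.213]]
scene [342 183  22  17 169] [353. 189.] med [0.681 0.084 0.011] zmax [0.0002 0.0107 0.0176] xy [[0.652, 0.062], [0.685, 0.098]]
scene [303 210  40  32 914] [322. 225.] med [0.562 0.097 0.024] zmax [0.0027 0.0236 0.0261] xy [[0.548, 0.068], [0.592, 0.126]]
scene [366 234  31  31 707] [381. 248.] med [ 0.564 -0.009  0.022] zmax [0.0046 0.0219 0.0242] xy [[0.544, -0.03], [0.591, 0.013]]
scene [276 269  36  24 486] [294. 281.] med [0.446 0.094 0.014] z
[... 1182 characters left out ...]
0.0007  0.0155  0.0177] xy [[0.439, 0.066], [0.459, 0.122]]
side [369 200  11  31  84] [374. 214.] med [ 0.315  0.134 -0.003] zmax [-0.0048 -0.0035 -0.0016] xy [[0.311, 0.082], [0.318, 0.187]]
side [231 210  10  23  86] [235. 221.] med [0.629 0.175 0.01 ] zmax [0.0068 0.0096 0.0118] xy [[0.623, 0.135], [0.635, 0.21]]
side [312 242  53  26 142] [348. 253.] med [0.384 0.281 0.009] zmax [-0.0007  0.009   0.0245] xy [[0.372, 0.25], [0.466, 0.317]]
side [227 247 116  61 865] [254. 272.] med [0.595 0.31  0.004] zmax [0.0011 0.0039 0.0107] xy [[0.462, 0.271], [0.626, 0.414]]
side [322 246  31  14 326] [337. 252.] med [0.418 0.273 0.002] zmax [0.0007 0.0022 0.0037] xy [[0.392, 0.255], [0.444, 0.29]]
```

View pics/cropA.png

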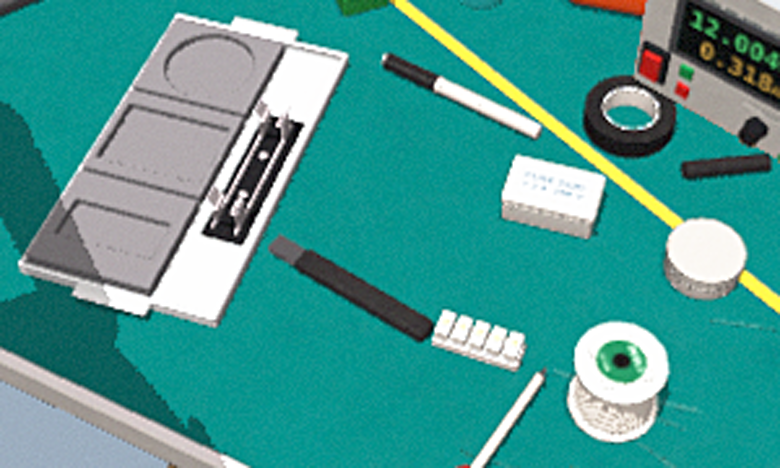

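View pics/cropB.png

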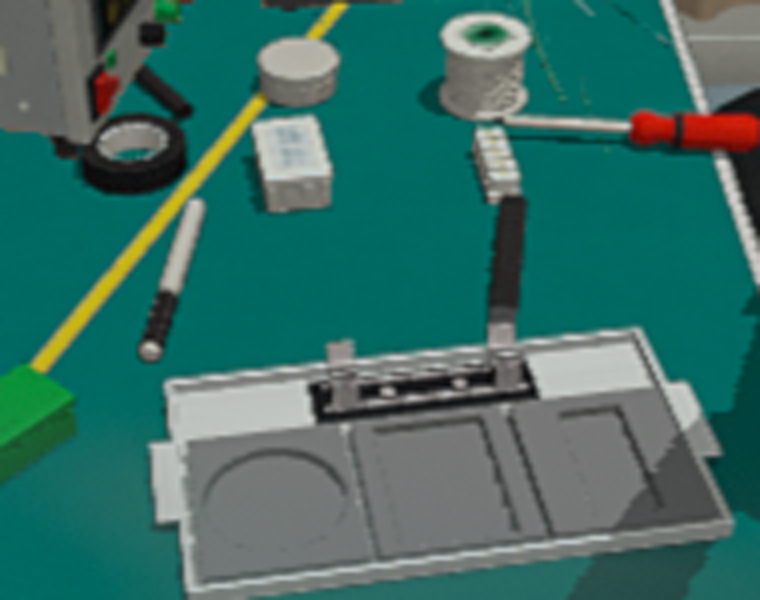

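The crops show the round pocket at the far-x end of the tray, with two rectangular pockets after it, the clip on the -y side, and the brush end right against the strip. I'm turning the wrist to yaw 0 and moving over the tray.

Request:
{"method": "jog_arm", "body": {"series": [[[0,0,0,0,0,0.143,85],[0,0,0,0,0,0.143,85],[0,0,0,0,0,0.143,85],[0,0,0,0,0,0.143,85],[0,0,0,0,0,0.143,85],[0,0,0,0,0,0.143,85],[0,0,0,0,0,0.143,85],[0,0,0,0,0,0.142,85],[-10,15,4,0,0,0,85],[-20,30,8,0,0,0,85]]]}}

```text
time_s: 1.15
eef_pos: [0.2825, 0.494, 0.2195]
eef_rot: [-0.0, 0.706, 0.708, 0.0]
wrist_force: [0.8, 0.2, 1.0]
opening: 0.996
grasp_force: 0.0
```

Request:
{"method": "jog_arm", "body": {"series": [[[-20,30,8,0,0,0,85],[-20,30,8,0,0,0,85],[-20,30,8,0,0,0,85],[-20,30,8,0,0,0,85],[-20,30,8,0,0,0,85],[-20,30,8,0,0,0,85],[-20,30,8,0,0,0,85],[-3,2,8,0,0,0,85],[0,0,3,0,0,0,85],[0,0,0,0,0,0,85]]]}}

```text
time_s: 2.15
eef_pos: [0.4942, 0.3504, 0.1513]
eef_rot: [-0.001, 0.707, 0.707, -0.001]
wrist_force: [-1.2, 1.3, 0.1]
opening: 0.996
grasp_force: 0.0
```

```bash
python3 - <<'E'
from h import *
c=grab('wrist','w1'); o=ctrl.get_obs(); print(np.round(o['eef_pos'],4),np.round(o['eef_rot'],3),o['time_s'],np.round(c['xyz'],3))
grab('scene','scene1')
E
```

```text
[0.4943 0.3509 0.152 ] [-0.     0.707  0.707 -0.   ] 2.2 [0.495 0.427 0.293]
```

View pics/w1.png

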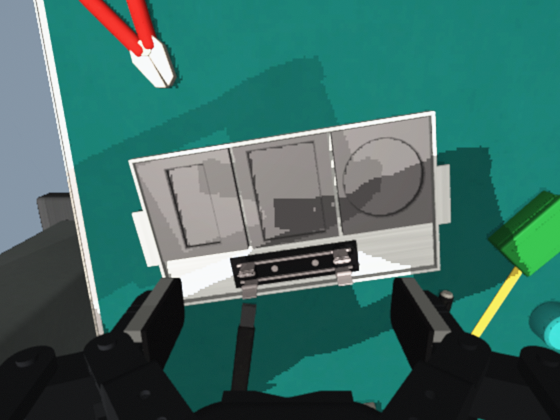

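The wrist view shows the narrow pocket on the left (about 194,205), the wide pocket in the middle (288,191), the round one on the right (384,177), and the clip at (295,263). The brush end is at (246,310).

```bash
cat > tray.py <<'E'
from h import *
w=load('w1'); g=cv2.cvtColor(w['frame'],cv2.COLOR_BGR2GRAY)
pts={'narrow':[(166,168),(207,163),(221,241),(181,247)],'wide':[(247,148),(318,138),(328,236),(260,243)],'clip':[(232,259),(355,241),(358,270),(237,287)],
 'row':[(133,160),(435,113)]}
for k,p in pts.items():
    z=.009 if k=='clip' else .013
    q=cast(w,p,z)[:,:2]; print(k,np.round(q.mean(0),4),'sides',np.round(np.linalg.norm(q-np.roll(q,-1,0),axis=1)*1e3,1),'yaw',np.round(np.arctan2(*(q[1]-q[0])[::-1]),3))
P=cloud(w)
# circle
roi=g[125:230,335:433]
cc=cv2.HoughCircles(cv2.GaussianBlur(roi,(3,3),0),cv2.HOUGH_GRADIENT,1,50,param1=60,param2=15,minRadius=34,maxRadius=44)
for a in (cc[0][:2] if cc is not None else []): print('circ',a+[335,125,0],cast(w,[a[:2]+[335,125]],.013))
# heights by depth
for n,(u,v) in {'floor wide':(275,170),'floor narrow':(188,190),'floor round':(385,160),'rim1':(240,195),'rim2':(335,190),'bench':(300,60),'clipbase':(295,262)}.items():
    print(n,np.round(np.nanmedian(P[v-3:v+4,u-3:u+4].reshape(-1,3),0),4))
# wrist insert mask
def rowrect(c,roi,zz):
    hsv=cv2.cvtColor(c['frame'],cv2.COLOR_BGR2HSV); m=((hsv[...,1]<45)&(hsv[...,2]>70)&(hsv[...,2]<190)).astype(np.uint8)
    M=np.zeros_like(m); r=roi; M[r[0]:r[1],r[2]:r[3]]=m[r[0]:r[1],r[2]:r[3]]
    M=cv2.morphologyEx(M,cv2.MORPH_CLOSE,np.ones((5,5)));M=cv2.morphologyEx(M,cv2.MORPH_OPEN,np.ones((7,7)))
    ct=max(cv2.findContours(M,0,2)[0],key=cv2.contourArea)
    q=cast(c,ct[:,0],zz)[:,:2]; return cv2.minAreaRect((q*1000).astype(np.float32))
print('scene row',rowrect(load('scene0'),(150,290,110,250),.013)); print('wrist row',rowrect(w,(110,260,125,442),.013))
E
python3 tray.py
```

```text
narrow [0.4192 0.3422] sides [32.7 66.2 34.5 67.5] yaw 0.123
wide [0.4958 0.3531] sides [55.1 81.1 57.2 79.6] yaw 0.14
clip [0.5018 0.2882] sides [106.6  27.6 107.6  27.4] yaw 0.16
row [0.49   0.3976] sides [233.8 233.8] yaw 0.154
circ [379.5        173.5         43.40000153] [[0.56762934 0.36937474 0.013     ]]
floor wide [0.485  0.3706 0.0055]
floor narrow [0.4135 0.354  0.0061]
floor round [0.5731 0.3787 0.0058]
rim1 [0.4554 0.35   0.0078]
rim2 [0.5345 0.3541 0.0047]
bench [ 0.5044  0.4534 -0.0014]
clipbase [0.5018 0.2886 0.0048]
scene row ((491.5947265625, 325.4707946777344), (241.61781311035156, 142.99697875976562), 9.014067649841309)
wrist row ((497.6318359375, 338.185546875), (237.35702514648438, 123.8639144897461), 9.066561698913574)
```

```bash
cat > objs.py <<'E'
from h import *
c=load('scene0'); s=load('side0')
def crop(p): return np.array(p)/2.6+[110,150]
def crs(p): return np.array(p)/4.+[190,160]
def show(k,p,z,cam):
    q=cast(cam,p,z)[:,:2]; print(k,np.round(q.mean(0),4),'sides',np.round(np.linalg.norm(q-np.roll(q,-1,0),axis=1)*1e3,1),'yaw',np.round(np.arctan2(*(q[1]-q[0])[::-1]),3))
show('wide',crop([(117,107),(234,124),(198,183),(83,168)]),.013,c)
show('clip scene',crop([(204,235),(268,117),(303,125),(239,242)]),.005,c)
show('clip side',crs([(537,398),(315,425),(310,383),(520,358)]),.005,s)
def tri(a,b):
    A=[];rhs=[]
    d1=cast(c,a,0)[0]-c['xyz'];d2=cast(s,b,0)[0]-s['xyz']
    t=np.linalg.lstsq(np.c_[d1,-d2],np.array(s['xyz'])-np.array(c['xyz']),rcond=None)[0]
    p=c['xyz']+d1*t[0];q=s['xyz']+d2*t[1]; return np.round((p+q)/2,4),np.round(np.linalg.norm(p-q),4)
print('tri tin top',tri(crop((706,252)),crs((299,58))))
print('tri box corner near',tri(crop((502,203)),crs((264,182))), tri(crop((607,176)),crs((318,117))))
for n,cam,rois in (('scene',c,{'tin':(225,270,362,400),'box':(205,247,300,346),'strip':(265,297,272,316)}),('side',s,{'tin':(165,188,250,278),'box':(185,216,250,276),'strip':(188,213,305,322)})):
    P=cloud(cam);hsv=cv2.cvtColor(cam['frame'],cv2.COLOR_BGR2HSV)
    for k,r in rois.items():
        m=np.zeros(hsv.shape[:2],np.uint8); sl=(slice(r[0],r[1]),slice(r[2],r[3]))
        m[sl]=((hsv[...,1]<80)&(hsv[...,2]>110))[sl]; h=np.nanpercentile(P[m>0][:,2],90)
        top=(m>0)&(P[...,2]>h-.0045); v,u=np.nonzero(top)
        q=cast(cam,np.c_[u,v],h)[:,:2]; rr=cv2.minAreaRect((q*1000).astype(np.float32)); print(n,k,'h',round(float(h),4),np.round(q.mean(0),4),[np.round(x,1) for x in rr])
for n,cam,r in (('scene',c,(165,207,250,325)),('side',s,(205,255,220,245))):
    P=cloud(cam); m=np.zeros(P.shape[:2],bool); m[r[0]:r[1],r[2]:r[3]]=True
    hsv=cv2.cvtColor(cam['frame'],cv2.COLOR_BGR2HSV); m&=~((hsv[...,1]>90)&(hsv[...,2]>60)); m&=P[...,2]>.0035
    k,l,st,ce=cv2.connectedComponentsWithStats(m.astype(np.uint8)); i=1+st[1:,4].argmax()
    v,u=np.nonzero(l==i); q=cast(cam,np.c_[u,v],.008)[:,:2]; rr=cv2.minAreaRect((q*1000).astype(np.float32)); print(n,'pen',st[i],np.round(q.mean(0),4),[np.round(x,1) for x in rr])
    print(n,'pen ztop',np.round(np.nanpercentile(P[l==i][:,2],[50,90,97]),4))
E
python3 objs.py
```

```text
wide [0.4894 0.354 ] sides [84.1 56.  79.1 57.3] yaw -1.286
clip scene [0.4999 0.2847] sides [109.   26.  107.8  23.9] yaw 0.151
clip side [0.5014 0.2906] sides [109.4  30.1 106.7  30.1] yaw 0.164
tri tin top (array([ 0.568, -0.009,  0.019]), np.float64(0.0012))
tri box corner near (array([0.5734, 0.1246, 0.0048]), np.float64(0.0289)) (array([0.5659, 0.0701, 0.0359]), np.float64(0.0306))
scene tin h 0.0236 [ 0.566  -0.0084] [array([566.7,  -8.5]), array([50.1, 49.4]), np.float64(61.7)]
scene box h 0.0256 [0.5674 0.0971] [array([567.4,  97.4]), array([39.6, 61.8]), np.float64(9.7)]
scene strip h 0.0172 [0.4484 0.0939] [array([448. ,  86.5]), array([68.6, 22.9]), np.float64(89.0)]
side tin h 0.0232 [ 0.5696 -0.0014] [array([570.5,   0.8]), array([49.6, 48.5]), np.float64(88.7)]
side box h 0.0253 [0.5715 0.1052] [array([571.6, 104.3]), array([37.2, 64.6]), np.float64(10.0)]
side strip h 0.0168 [0.4509 0.0983] [array([450.1,  92.7]), array([69.9, 26.6]), np.float64(78.7)]
scene pen [257 171  61  33 379] [0.6295 0.1943] [array([629.8, 194.7]), array([131.3,  14.7]), np.float64(84.2)]
scene pen ztop [0.0092 0.0119 0.0131]
side pen [225 210  16  40 202] [0.6324 0.2038] [array([631.6, 199.2]), array([136.3,  11.8]), np.float64(83.5)]
side pen ztop [0.0096 0.0118 0.0128]
```

Request:
{"method": "jog_arm", "body": {"series": [[[-20,2,-10,0,0,0,85],[-34,5,-14,0,0,0,85],[-34,5,-14,0,0,0,85],[-34,5,-14,0,0,0,85],[-34,5,-14,0,0,0,85],[-34,5,-14,0,0,0,85],[-34,5,-10,0,0,0,85],[-34,3,-8,0,0,0,85],[-13,1,0,0,0,0,85],[0,0,0,0,0,0,85]]]}}

```text
time_s: 3.25
eef_pos: [0.5316, 0.0787, 0.2508]
eef_rot: [0.0, 0.708, 0.707, 0.0]
wrist_force: [-0.2, -0.2, -0.0]
opening: 0.994
grasp_force: 0.0
```

```bash
python3 - <<'E'
from h import *
c=grab('wrist','w2'); o=ctrl.get_obs(); print(np.round(o['eef_pos'],4),o['time_s'],np.round(c['xyz'],3))
E
```

```text
[0.5313 0.0798 0.2504] 3.3 [0.532 0.155 0.392]
```

View pics/w2.png

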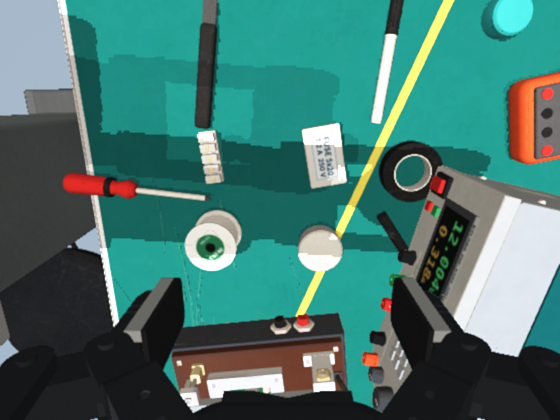

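This view shows the strip at (209,157), box at (325,156), tin at (320,247), pen tip at (377,120), reel at (213,240), and the brush ending at (203,126) close above the strip.

```bash
cat > w2.py <<'E'
from h import *
cam=load('w2');P=cloud(cam);hsv=cv2.cvtColor(cam['frame'],cv2.COLOR_BGR2HSV)
for k,(r,hh) in {'tin':((222,274,294,348),.023),'box':((118,194,298,350),.025),'strip':((128,188,194,226),.017),'penbody':((35,126,365,400),.008)}.items():
    sl=(slice(r[0],r[1]),slice(r[2],r[3])); m=np.zeros(hsv.shape[:2],np.uint8); m[sl]=((hsv[...,1]<70)&(hsv[...,2]>90))[sl]
    n,l,st,ce=cv2.connectedComponentsWithStats(m); i=1+st[1:,4].argmax(); v,u=np.nonzero(l==i)
    print(k,st[i],'z',np.round(np.nanpercentile(P[l==i][:,2],[10,50,90]),4))
    for tag,sel in (('all',np.ones(len(u),bool)),('top',P[v,u,2]>hh-.006)):
        q=cast(cam,np.c_[u,v][sel],hh)[:,:2]; rr=cv2.minAreaRect((q*1000).astype(np.float32)); print('  ',tag,np.round(q.mean(0),4),[np.round(x,1) for x in rr])
E
python3 w2.py
```

```text
tin [ 298  225   45   47 1657] z [0.0156 0.0218 0.0229]
   all [ 0.5688 -0.0053] [array([569.5,  -5.5]), array([49.2, 55.6]), np.float64(0.5)]
   top [ 0.5697 -0.0069] [array([569.6,  -7.2]), array([49.6, 49.2]), np.float64(90.0)]
box [ 302  123   45   66 2329] z [0.0225 0.0239 0.025 ]
   all [0.5707 0.0984] [array([570.7,  97.6]), array([38.7, 62.9]), np.float64(9.8)]
   top [0.5711 0.0986] [array([571.2,  97.9]), array([37.7, 61.7]), np.float64(9.9)]
strip [197 130  27  54 979] z [0.0048 0.0149 0.0165]
   all [0.4529 0.0962] [array([452.9,  95.1]), array([20.5, 54.9]), np.float64(6.4)]
   top [0.452  0.0956] [array([452.2,  94.6]), array([16.8, 52.4]), np.float64(6.2)]
penbody [ 371   35   26   89 1010] z [0.0056 0.009  0.0105]
   all [0.6289 0.1726] [array([628.8, 171.2]), array([83.9, 11.4]), np.float64(83.9)]
   top [0.6293 0.1731] [array([629.2, 171.5]), array([83. , 11.1]), np.float64(84.2)]
```

Request:
{"method": "jog_arm", "body": {"series": [[[6,12,30,0,0,0,62],[6,14,45,0,0,0,62],[6,14,45,0,0,0,62],[0,0,45,0,0,-0.086,62],[0,0,35,0,0,-0.085,62],[0,0,25,0,0,0,62],[0,0,18,0,0,0,62],[0,0,0,0,0,0,62],[0,0,0,0,0,0,25],[0,0,0,0,0,0,25]]]}}

```text
time_s: 4.3
eef_pos: [0.5726, 0.0982, 0.0089]
eef_rot: [0.001, 0.644, 0.765, 0.001]
wrist_force: [-0.2, -0.1, -0.6]
opening: 0.429
grasp_force: 61.7
```

Request:
{"method": "jog_arm", "body": {"series": [[[0,0,0,0,0,0,25],[0,0,0,0,0,0,25],[0,0,0,0,0,0,25],[0,0,-10,0,0,0,25],[0,0,-20,0,0,0,25],[0,0,-30,0,0,0,25],[0,0,-20,0,0,0,25],[0,0,0,0,0,0,25],[0,0,0,0,0,0,25],[0,0,0,0,0,0,25]]]}}

```text
time_s: 5.3
eef_pos: [0.5704, 0.0971, 0.086]
eef_rot: [-0.001, 0.644, 0.765, -0.001]
wrist_force: [-1.0, -0.6, -1.1]
opening: 0.433
grasp_force: 61.8
```

```bash
python3 - <<'E'
from h import *
c=grab('scene','s3'); w=grab('wrist','w3'); o=ctrl.get_obs(); print(np.round(o['eef_pos'],4),np.round(o['eef_rot'],4),o['time_s'],o['opening'],o['grasp_force'])
a=cv2.resize(c['frame'][130:310,230:420],None,fx=2.2,fy=2.2); b=cv2.resize(w['frame'],None,fx=.65,fy=.65)
v=np.zeros((400,790,3),np.uint8); v[:a.shape[0],:a.shape[1]]=a; v[:b.shape[0],420:420+b.shape[1]]=b; cv2.imwrite('pics/v3.png',v)
E
```

```text
[0.5704 0.0972 0.0858] [-0.0011  0.6442  0.7649 -0.0009] 5.4 0.42810229062592453 61.770286560058594
```

View pics/v3.png

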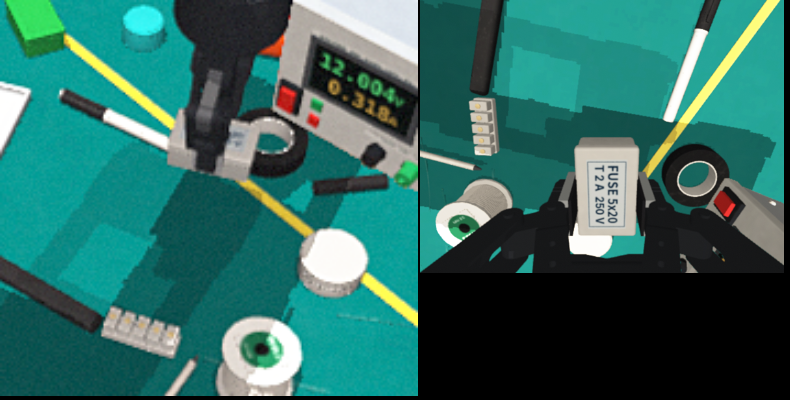

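Fuse box is held level. I'm carrying it to the wide pocket.

Request:
{"method": "jog_arm", "body": {"series": [[[20,0,-14,0,0,0.017,25],[35,-5,0,0,0,0,25],[35,-5,0,0,0,0,25],[35,-5,0,0,0,0,25],[35,-5,0,0,0,0,25],[35,-5,0,0,0,0,25],[35,-5,0,0,0,0,25],[35,-5,0,0,0,0,25],[0,0,30,0,0,0,25],[0,0,30,0,0,0,25]]]}}

```text
time_s: 6.4
eef_pos: [0.4957, 0.3552, 0.0406]
eef_rot: [0.0, 0.65, 0.76, 0.001]
wrist_force: [0.1, 0.0, -0.8]
opening: 0.432
grasp_force: 61.8
```

```bash
cat >> h.py <<'E'
def go(x,y,z,yaw=None):
    o=ctrl.get_obs(); p=o['eef_pos']; from scipy.spatial.transform import Rotation as Q
    r=Q.from_quat(np.roll(o['eef_rot'],-1)).as_matrix(); cy=np.arctan2(r[1,1],r[0,1]); d=np.array([x,y,z])-p
    print('t',round(o['time_s'],2),'pos',np.round(p,4),'yaw',round(cy,3),'tilt',np.round(r[2,:2],3),'F',np.round(o['wrist_force'],1),'tool mm',np.round(1000*r.T@d,1))
    if yaw is not None:
        y2=np.array([np.cos(yaw),np.sin(yaw)]); x2=np.array([-y2[1],y2[0]]); print('rz',round(-(yaw-cy),3),'mm after turn',np.round([1000*d[:2]@x2,1000*d[:2]@y2,-1000*d[2]],1))
E
python3 - <<'E'
from h import *
grab('wrist','w4'); go(.495,.3535,.0165,.154)
E
```

```text
t 6.45 pos [0.4918 0.3526 0.0343] yaw 0.155 tilt [-0.002 -0.008] F [-2.8 -2.5 -4. ] tool mm [ 0.5  3.4 17.8]
rz 0.001 mm after turn [ 0.4  3.3 17.8]
```

View pics/w4.png

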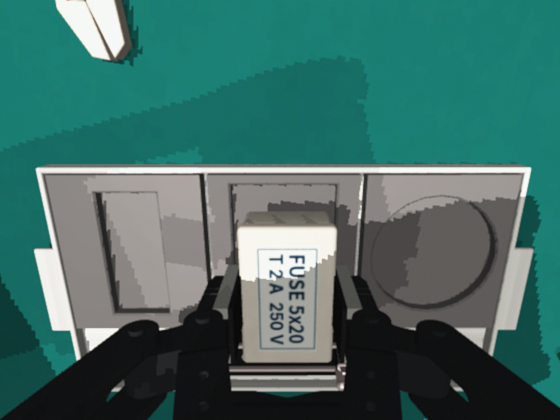

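Box hangs over the wide pocket (rim from 231 to 339 px, far edge v=184; box 237 to 336). I'll check the pocket centre from this view.

```bash
python3 - <<'E'
from h import *
c=load('w4'); u=np.array([-np.sin(.154),np.cos(.154)]); 
q=cast(c,[(285,184)],.013)[0,:2]; q2=cast(c,[(283,173.5)],.013)[0,:2]; print('wide centre',q-.038*u,q2-.043*u)
q=cast(c,[(231,195),(339,195),(205,190),(361,190)],.013)[:,:2]; print(np.round((q[0]+q[1])/2,4),np.round((q[2]+q[3])/2,4),np.linalg.norm(q[0]-q[1]),np.arctan2(*(q[1]-q[0])[::-1]))
t=cast(c,[(240,226),(335,226)],.0343+.0165)[:,:2]; print('box top far edge',np.round(t.mean(0),4), 'centre',t.mean(0)-.031*u)
print('narrow',cast(c,[(96,193),(158,191),(170,311),(116,312)],.013).mean(0),'round ext',cast(c,[(371,250),(495,250),(433,194),(433,308)],.013).round(4).tolist())
go(.495,.3535,.0165,.154)
E
```

```text
wide centre [0.49541649 0.35357599] [0.49444461 0.35354902]
[0.4904 0.3857] [0.4891 0.388 ] 0.052441204503486084 0.15755410127520214
box top far edge [0.4919 0.3836] centre [0.49666222 0.35299316]
narrow [0.41973239 0.34230131 0.013     ] round ext [[0.5383, 0.3639, 0.013], [0.6008, 0.3739, 0.013], [0.5613, 0.3975, 0.013], [0.579, 0.336, 0.013]]
t 6.45 pos [0.4918 0.3526 0.0343] yaw 0.155 tilt [-0.002 -0.008] F [-2.8 -2.5 -4. ] tool mm [ 0.5  3.4 17.8]
rz 0.001 mm after turn [ 0.4  3.3 17.8]
```

Request:
{"method": "jog_arm", "body": {"series": [[[0,0,0,0,0,0,25],[0,0,0,0,0,0,25],[0,0,5,0,0,0,25],[0,0,5,0,0,0,25],[0,0,5,0,0,0,25],[0,0,0,0,0,0,25],[0,0,0,0,0,0,25],[0,0,0,0,0,0,25],[0,0,0,0,0,0,25],[0,0,0,0,0,0,25]]]}}

```text
time_s: 7.45
eef_pos: [0.4961, 0.3537, 0.0265]
eef_rot: [0.0, 0.651, 0.759, 0.0]
wrist_force: [0.3, 0.4, -1.1]
opening: 0.429
grasp_force: 61.7
```

```bash
python3 - <<'E'
from h import *
go(.495,.3535,.0165,.154)
E
```

```text
t 7.45 pos [0.4961 0.3537 0.0265] yaw 0.154 tilt [0. 0.] F [ 0.3  0.4 -1.1] tool mm [-0.  -1.1 10. ]
rz 0.0 mm after turn [-0.  -1.1 10. ]
```

Request:
{"method": "jog_arm", "body": {"series": [[[0,-1,5,0,0,0,25],[0,0,5,0,0,0,25],[0,0,1,0,0,0,25],[0,0,0,0,0,0,25],[0,0,0,0,0,0,25],[0,0,0,0,0,0,60],[0,0,0,0,0,0,60],[0,0,0,0,0,0,60],[0,0,0,0,0,0,60],[0,0,0,0,0,0,60]]]}}

```text
time_s: 8.45
eef_pos: [0.4949, 0.3534, 0.0151]
eef_rot: [-0.0, 0.651, 0.759, -0.0]
wrist_force: [-0.2, -0.5, 0.2]
opening: 0.701
grasp_force: 0.0
```

Request:
{"method": "jog_arm", "body": {"series": [[[0,0,-10,0,0,0,60],[0,0,-25,0,0,0,60],[0,0,-40,0,0,0,60],[0,0,-30,0,0,0,60],[0,0,-20,0,0,0,60],[-20,0,0,0,0,0.077,60],[-30,0,0,0,0,0.077,60],[-30,0,0,0,0,0,60],[-20,0,0,0,0,0,60],[0,0,0,0,0,0,60]]]}}

```text
time_s: 9.45
eef_pos: [0.5006, 0.2518, 0.1411]
eef_rot: [0.0, 0.708, 0.706, 0.0]
wrist_force: [-0.3, 1.0, 0.0]
opening: 0.701
grasp_force: 0.0
```

```bash
python3 - <<'E'
from h import *
w=grab('wrist','w5'); s=grab('scene','s5'); go(.569,-.007,.1,0)
P=cloud(s); hsv=cv2.cvtColor(s['frame'],cv2.COLOR_BGR2HSV)
a=cv2.resize(s['frame'][150:290,110:260],None,fx=2.6,fy=2.6); b=cv2.resize(w['frame'],None,fx=.7,fy=.7)
v=np.zeros((400,790,3),np.uint8); v[:a.shape[0],:a.shape[1]]=a; v[:b.shape[0],395:395+b.shape[1]]=b; cv2.imwrite('pics/v5.png',v)
E
```

```text
t 9.55 pos [0.5008 0.2538 0.1411] yaw -0.001 tilt [0.001 0.001] F [-0.2  0.4 -0.1] tool mm [-260.8   68.5   41. ]
rz -0.001 mm after turn [-260.8   68.2   41.1]
```

View pics/v5.png

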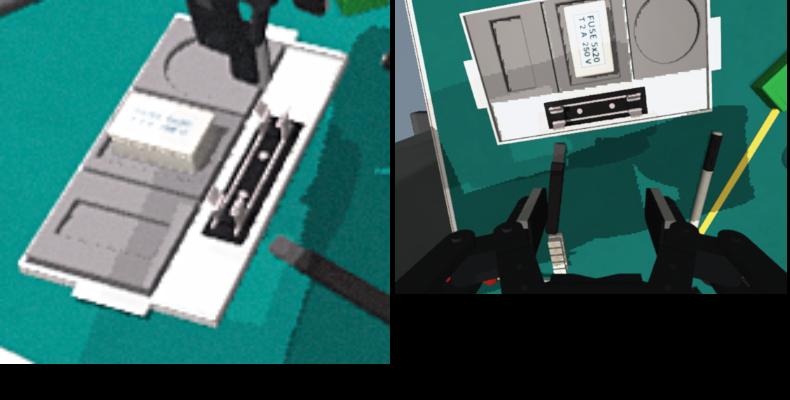

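The box sits in the wide pocket. Tin is next.

Request:
{"method": "jog_arm", "body": {"series": [[[-15,4,0,0,0,0,75],[-35,10,0,0,0,0,75],[-40,10,0,0,0,0,75],[-40,10,5,0,0,0,75],[-40,10,5,0,0,0,75],[-40,10,10,0,0,0,75],[-35,10,10,0,0,0,75],[-16,4,20,0,0,0,75],[0,0,15,0,0,0,75],[0,0,0,0,0,0,75]]]}}

```text
time_s: 10.55
eef_pos: [0.5663, -0.0067, 0.0727]
eef_rot: [-0.002, 0.707, 0.707, -0.001]
wrist_force: [-0.2, 0.5, -0.9]
opening: 0.874
grasp_force: 0.0
```

```bash
python3 - <<'E'
from h import *
go(.569,-.007,.007,0)
c=load('w5'); P=cloud(c); z=P[...,2]; hsv=cv2.cvtColor(c['frame'],cv2.COLOR_BGR2HSV)
m=np.zeros(z.shape,bool); m[0:115,235:310]=True; m&=(z>.024)&(hsv[...,2]>150)
v,u=np.nonzero(m); q=cast(c,np.c_[u,v],.032)[:,:2]; print(np.nanpercentile(z[m],[10,50,90]).round(4),cv2.minAreaRect((q*1000).astype(np.float32)))
E
```

```text
t 10.55 pos [ 0.5663 -0.0067  0.0727] yaw -0.0 tilt [ 0.001 -0.005] F [-0.2  0.5 -0.9] tool mm [-0.4  3.  65.7]
rz -0.0 mm after turn [-0.3  2.7 65.7]
[0.0299 0.0309 0.0319] ((496.0705261230469, 352.49560546875), (37.45240020751953, 61.15635681152344), 9.039752006530762)
```

Request:
{"method": "jog_arm", "body": {"series": [[[0,1,20,0,0,0,75],[0,0,25,0,0,0,75],[0,0,15,0,0,0,75],[0,0,8,0,0,0,75],[0,0,0,0,0,0,75],[0,0,0,0,0,0,30],[0,0,0,0,0,0,30],[0,0,0,0,0,0,30],[0,0,0,0,0,0,30],[0,0,0,0,0,0,30]]]}}

```text
time_s: 11.55
eef_pos: [0.5708, -0.0074, 0.009]
eef_rot: [0.001, 0.707, 0.707, 0.001]
wrist_force: [-0.2, 1.0, 5.6]
opening: 0.558
grasp_force: 62.2
```

```bash
python3 - <<'E'
from h import *
go(.569,-.007,.12,0); print(ctrl.get_obs()['opening'],ctrl.get_obs()['grasp_force'])
E
```

```text
t 11.55 pos [ 0.5708 -0.0074  0.009 ] yaw -0.0 tilt [-0.     0.003] F [-0.2  1.   5.6] tool mm [   0.4   -1.5 -111. ]
rz -0.0 mm after turn [   0.4   -1.8 -111. ]
0.557757368090924 62.226083278656006
```

Request:
{"method": "jog_arm", "body": {"series": [[[0,0,-10,0,0,0,30],[0,0,-35,0,0,0,30],[0,0,-40,0,0,0,30],[20,0,-15,0,0,0,30],[40,0,0,0,0,0,30],[45,0,0,0,0,0,30],[45,0,0,0,0,0,30],[45,0,0,0,0,0,30],[45,0,0,0,0,0,30],[45,0,0,0,0,0,30]]]}}

```text
time_s: 12.55
eef_pos: [0.5691, 0.2795, 0.1081]
eef_rot: [0.0, 0.707, 0.707, 0.0]
wrist_force: [-0.4, -0.4, -1.0]
opening: 0.555
grasp_force: 61.9
```

Request:
{"method": "jog_arm", "body": {"series": [[[45,0,0,0,0,0,30],[35,0,0,0,0,0,30],[9,0,10,0,0,-0.077,30],[0,0,20,0,0,-0.077,30],[0,0,25,0,0,0,30],[0,0,10,0,0,0,30],[0,0,0,0,0,0,30],[0,0,0,0,0,0,30],[0,0,0,0,0,0,30],[0,0,0,0,0,0,30]]]}}

```text
time_s: 13.55
eef_pos: [0.5704, 0.3671, 0.0439]
eef_rot: [0.001, 0.651, 0.759, 0.001]
wrist_force: [-0.4, 0.4, -0.3]
opening: 0.557
grasp_force: 61.9
```

```bash
python3 - <<'E'
from h import *
grab('wrist','w6'); go(.5705,.3665,.0165,.154); print(ctrl.get_obs()['grasp_force'])
E
```

```text
t 13.6 pos [0.5701 0.367  0.0436] yaw 0.154 tilt [0.    0.002] F [-0.3 -0.7 -0.1] tool mm [-0.6  0.2 27.1]
rz -0.0 mm after turn [-0.6  0.3 27.1]
61.93630814552307
```

View pics/w6.png

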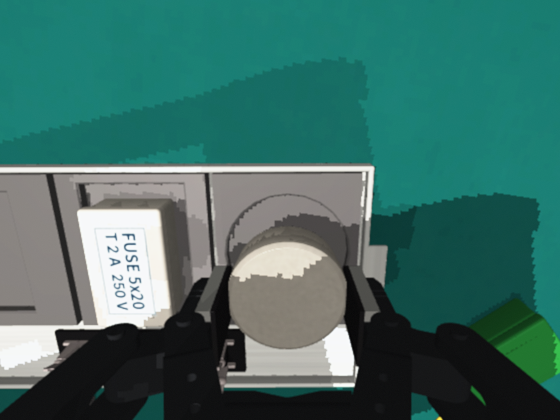

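The tin (229 to 348 px) is centred over the round pocket (228 to 349 px). Lowering and releasing.

Request:
{"method": "jog_arm", "body": {"series": [[[0,0,10,0,0,0,30],[0,0,10,0,0,0,30],[0,0,7,0,0,0,30],[0,0,0,0,0,0,30],[0,0,0,0,0,0,30],[0,0,0,0,0,0,62],[0,0,0,0,0,0,62],[0,0,0,0,0,0,62],[0,0,0,0,0,0,62],[0,0,0,0,0,0,62]]]}}

```text
time_s: 14.6
eef_pos: [0.5693, 0.3668, 0.015]
eef_rot: [-0.0, 0.651, 0.759, -0.0]
wrist_force: [0.3, 0.4, -0.1]
opening: 0.727
grasp_force: 0.0
```

Request:
{"method": "jog_arm", "body": {"series": [[[0,0,-10,0,0,0,62],[0,0,-25,0,0,0,62],[0,0,-40,0,0,0,62],[0,0,-30,0,0,0,50],[-20,0,-20,0,0,0,40],[-30,-10,0,0,0,0.046,40],[-40,-15,0,0,0,0,40],[-40,-15,0,0,0,0,40],[-20,-8,0,0,0,0,40],[0,0,0,0,0,0,40]]]}}

```text
time_s: 15.6
eef_pos: [0.5398, 0.2099, 0.1411]
eef_rot: [0.0, 0.669, 0.743, -0.0]
wrist_force: [0.3, -0.3, 0.4]
opening: 0.47
grasp_force: 0.0
```

```bash
python3 - <<'E'
from h import *
c=grab('wrist','w7'); go(.452,.095,.04,.108)
P=cloud(c); z=P[...,2]; hsv=cv2.cvtColor(c['frame'],cv2.COLOR_BGR2HSV)
m=(z>.024)&(z<.04)&(hsv[...,2]>120)&(hsv[...,1]<70)&(P[...,1]>.3)
n,l,st,ce=cv2.connectedComponentsWithStats(m.astype(np.uint8))
for i in range(1,n):
    if st[i,4]<200: continue
    v,u=np.nonzero(l==i); q=cast(c,np.c_[u,v],.0305)[:,:2]; print(st[i],np.nanpercentile(z[l==i],[10,50,90]).round(4),cv2.minAreaRect((q*1000).astype(np.float32)))
E
```

```text
t 15.65 pos [0.5404 0.2114 0.1413] yaw 0.106 tilt [0.    0.001] F [0.5 0.7 0.2] tool mm [-106.5 -100.3  101.2]
rz -0.002 mm after turn [-106.2 -100.5  101.3]
[ 211    0   62   35 1951] [0.0297 0.0308 0.0318] ((499.3879089355469, 331.15625), (37.4671630859375, 19.177783966064453), 9.14047622680664)
[330   0  60  16 649] [0.0273 0.0287 0.0299] ((571.4147338867188, 343.326416015625), (36.5053825378418, 8.292407989501953), 6.098886013031006)
```

View pics/w7.png

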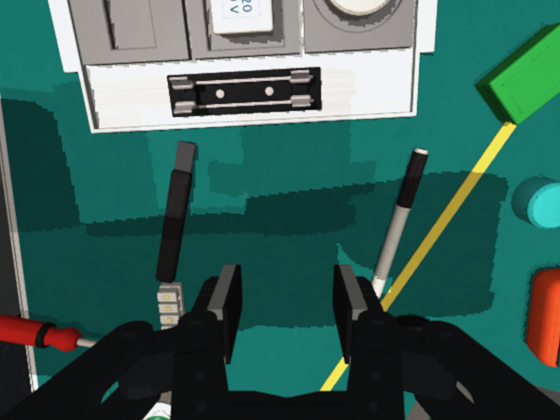

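Both are seated. The clip is at (245,91) px, the pen from (420,152) to (378,290), and the strip at (170,300) just below the brush end. Strip next.

Request:
{"method": "jog_arm", "body": {"series": [[[-20,-20,0,0,0,0,40],[-30,-30,10,0,0,0,40],[-30,-30,15,0,0,0,40],[-26,-20,25,0,0,0,40],[0,0,30,0,0,0,40],[0,0,15,0,0,0,40],[0,0,0,0,0,0,40],[0,0,0,0,0,0,40],[0,0,0,0,0,0,40],[0,0,0,0,0,0,40]]]}}

```text
time_s: 16.65
eef_pos: [0.4533, 0.0966, 0.0464]
eef_rot: [0.001, 0.668, 0.744, 0.001]
wrist_force: [0.8, -0.2, -0.4]
opening: 0.473
grasp_force: 0.0
```

```bash
python3 - <<'E'
from h import *
c=grab('wrist','w8');go(.452,.095,.008,.108)
E
```

```text
t 16.7 pos [0.4531 0.0965 0.0463] yaw 0.109 tilt [-0.     0.002] F [ 0.6  0.1 -0. ] tool mm [-1.3 -1.3 38.3]
rz 0.001 mm after turn [-1.3 -1.2 38.3]
```

View pics/w8.png

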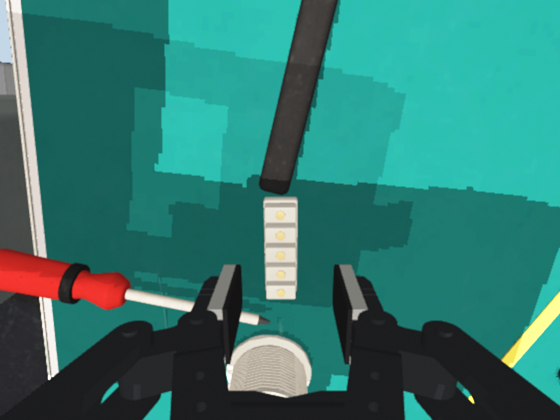

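The strip stands clear between the fingers at (281,248), with a gap to the brush (275,190) and to the screwdriver (270,320).

Request:
{"method": "jog_arm", "body": {"series": [[[-1,-1,13,0,0,0,40],[0,0,15,0,0,0,40],[0,0,10,0,0,0,40],[0,0,0,0,0,0,40],[0,0,0,0,0,0,8],[0,0,0,0,0,0,8],[0,0,0,0,0,0,8],[0,0,0,0,0,0,8],[0,0,0,0,0,0,8],[0,0,0,0,0,0,8]]]}}

```text
time_s: 17.7
eef_pos: [0.4521, 0.0951, 0.0081]
eef_rot: [0.001, 0.668, 0.744, 0.001]
wrist_force: [-1.2, -0.2, 7.1]
opening: 0.164
grasp_force: 60.1
```

```bash
python3 - <<'E'
from h import *
go(.4195,.342,.12,.154);print(ctrl.get_obs()['opening'],ctrl.get_obs()['grasp_force'])
E
```

```text
t 17.7 pos [0.4521 0.0951 0.0081] yaw 0.108 tilt [-0.     0.002] F [-1.2 -0.2  7.1] tool mm [ 248.9   -5.6 -112. ]
rz -0.046 mm after turn [ 249.     5.7 -111.9]
0.16435955357292095 60.08063614368439
```

Request:
{"method": "jog_arm", "body": {"series": [[[0,0,-10,0,0,0,8],[0,0,-30,0,0,0,8],[0,0,-40,0,0,-0.046,8],[20,1,-10,0,0,0,8],[40,1,0,0,0,0,8],[45,1,0,0,0,0,8],[45,1,0,0,0,0,8],[45,1,0,0,0,0,8],[40,1,0,0,0,0,8],[14,0,0,0,0,0,8]]]}}

```text
time_s: 18.7
eef_pos: [0.4181, 0.3452, 0.098]
eef_rot: [-0.0, 0.649, 0.76, 0.001]
wrist_force: [-0.0, -0.7, -1.0]
opening: 0.164
grasp_force: 59.4
```

Request:
{"method": "jog_arm", "body": {"series": [[[0,0,20,0,0,0,8],[0,0,25,0,0,0,8],[0,0,10,0,0,0,8],[0,0,0,0,0,0,8],[0,0,0,0,0,0,8],[0,0,0,0,0,0,8],[0,0,0,0,0,0,8],[0,0,0,0,0,0,8],[0,0,0,0,0,0,8],[0,0,0,0,0,0,8]]]}}

```text
time_s: 19.7
eef_pos: [0.4191, 0.3421, 0.0425]
eef_rot: [0.0, 0.651, 0.759, 0.0]
wrist_force: [0.5, -0.6, -0.7]
opening: 0.167
grasp_force: 59.4
```

```bash
python3 - <<'E'
from h import *
c=grab('wrist','w9');go(.4195,.342,.0155,.154);print(ctrl.get_obs()['opening'],ctrl.get_obs()['grasp_force'])
E
```

```text
t 19.75 pos [0.419  0.3421 0.0424] yaw 0.154 tilt [0. 0.] F [-0.   0.3 -0.3] tool mm [-0.2  0.5 26.9]
rz 0.0 mm after turn [-0.2  0.5 26.9]
0.16292274082032526 59.361984729766846
```

View pics/w9.png

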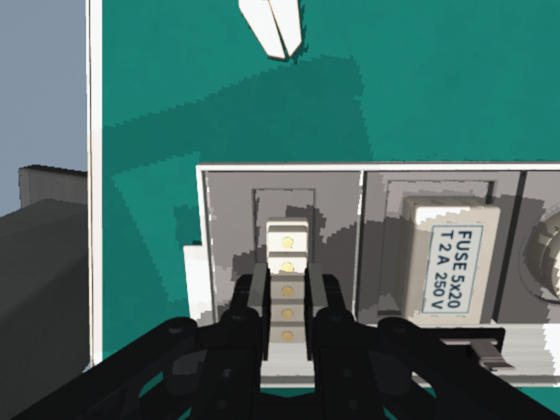

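Strip (266 to 308 px) is over the narrow pocket (254 to 315 px), about 1 mm to the right.

Request:
{"method": "jog_arm", "body": {"series": [[[0,-1,10,0,0,0,8],[0,0,10,0,0,0,8],[0,0,6,0,0,0,8],[0,0,0,0,0,0,8],[0,0,0,0,0,0,8],[0,0,0,0,0,0,40],[0,0,0,0,0,0,40],[0,0,0,0,0,0,40],[0,0,0,0,0,0,40],[0,0,0,0,0,0,40]]]}}

```text
time_s: 20.75
eef_pos: [0.4181, 0.3419, 0.0163]
eef_rot: [0.0, 0.651, 0.759, 0.0]
wrist_force: [-0.3, -0.4, -0.6]
opening: 0.467
grasp_force: 0.0
```

Request:
{"method": "jog_arm", "body": {"series": [[[0,0,-10,0,0,0,40],[0,0,-25,0,0,0,40],[0,0,-40,0,0,0,40],[0,0,-40,0,0,0.127,40],[-20,20,-10,0,0,0.127,40],[-20,35,0,0,0,0,40],[-20,35,0,0,0,0,40],[-20,35,0,0,0,0,40],[-20,25,0,0,0,0,40],[0,0,0,0,0,0,40]]]}}

```text
time_s: 21.75
eef_pos: [0.5631, 0.2268, 0.1424]
eef_rot: [0.001, 0.743, 0.669, 0.001]
wrist_force: [-0.3, 0.6, 0.5]
opening: 0.467
grasp_force: 0.0
```

```bash
python3 - <<'E'
from h import *
c=grab('wrist','w10');go(.631,.195,.06,-.10)
P=cloud(c); z=P[...,2]; hsv=cv2.cvtColor(c['frame'],cv2.COLOR_BGR2HSV)
m=(z>.018)&(z<.04)&(hsv[...,2]>120)&(hsv[...,1]<70)&(P[...,1]>.29)
n,l,st,ce=cv2.connectedComponentsWithStats(m.astype(np.uint8))
for i in range(1,n):
    if st[i,4]<150: continue
    v,u=np.nonzero(l==i); h=np.nanpercentile(z[l==i],70); q=cast(c,np.c_[u,v],h)[:,:2]; print(st[i],h.round(4),cv2.minAreaRect((q*1000).astype(np.float32)))
E
```

```text
t 21.8 pos [0.5613 0.2284 0.142 ] yaw -0.103 tilt [0.    0.001] F [-0.1 -0.3  0.3] tool mm [-26.   72.7  82. ]
rz -0.003 mm after turn [-26.2  72.7  82. ]
[ 120    0   83   86 4710] 0.0313 ((497.31243896484375, 347.3134765625), (37.3303337097168, 52.19254684448242), 8.980131149291992)
[ 235    0   78   39 2290] 0.0292 ((568.5841674804688, 350.32183837890625), (21.590063095092773, 48.23469543457031), 84.1575698852539)
[ 26  18  27  20 356] 0.023 ((416.4082336425781, 362.10577392578125), (16.946022033691406, 8.732061386108398), 8.61839485168457)
[ 34  36  26  20 342] 0.0232 ((418.5581970214844, 351.32244873046875), (17.64929962158203, 8.674293518066406), 9.153254508972168)
[ 41  54  27  19 332] 0.023 ((420.10302734375, 340.5147705078125), (17.588680267333984, 8.674478530883789), 8.36281681060791)
[ 49  71  26  18 316] 0.0231 ((422.0615234375, 329.67919921875), (17.75319480895996, 8.720934867858887), 9.204659461975098)
[ 56  87  25  18 310] 0.0231 ((423.65679931640625, 318.85858154296875), (17.772459030151367, 8.794448852539062), 8.737767219543457)
```

View pics/w10.png

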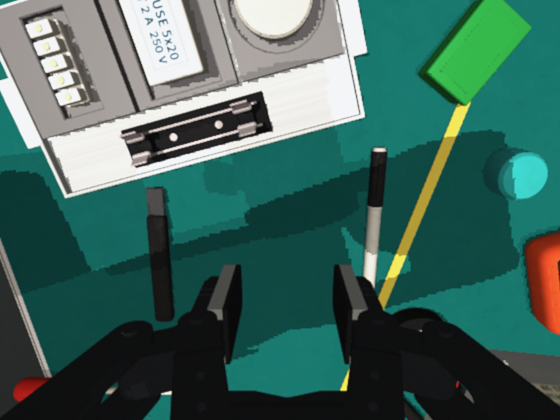

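All three are seated (strip top at 0.023). The clip is at (197,130) px and the pen's cap end is at (378,149), with the pen body running to (370,280).

```bash
python3 - <<'E'
from h import *
c=load('w10'); hsv=cv2.cvtColor(c['frame'],cv2.COLOR_BGR2HSV); z=cloud(c)[...,2]
q=cast(c,[(122,136),(262,93),(271,128),(131,166)],.005)[:,:2]; print('clip',q.mean(0).round(4),np.linalg.norm(q-np.roll(q,-1,0),axis=1).round(4),np.arctan2(*(q[1]-q[0])[::-1]).round(3))
m=np.zeros(z.shape,np.uint8); sl=(slice(145,275),slice(355,395)); m[sl]=((hsv[...,1]<90)|(hsv[...,2]<50))[sl]&(z[sl]>.003)
n,l,st,ce=cv2.connectedComponentsWithStats(m); i=1+st[1:,4].argmax(); v,u=np.nonzero(l==i)
q=cast(c,np.c_[u,v],.007)[:,:2]; rr=cv2.minAreaRect((q*1000).astype(np.float32)); print('pen part',st[i],rr)
a=cv2.fitLine((q*1000).astype(np.float32),cv2.DIST_L2,0,.01,.01).ravel(); print(a, np.degrees(np.arctan2(a[1],a[0])))
d=a[:2]*np.sign(a[1]); t=(q*1000-a[2:])@d; print('cap end',a[2:]+d*t.max(),'centre',a[2:]+d*(t.max()-65))
P=cloud(c); mm=(z>.02)&(z<.036)&(P[...,1]<.31)&(P[...,1]>.26)&(P[...,0]>.43)&(P[...,0]<.56); v,u=np.nonzero(mm); print('jaws',P[mm].mean(0).round(4),len(u), np.nanpercentile(z[mm],[50,95]))
n,l,st,ce=cv2.connectedComponentsWithStats(mm.astype(np.uint8))
for i in range(1,n):
    if st[i,4]>8: print(st[i],P[l==i].mean(0).round(4))
E
```

```text
clip [0.5007 0.2852] [0.1115 0.0259 0.1134 0.0233] 0.18
pen part [ 363  147   24  128 1806] ((633.0296020507812, 205.7613067626953), (107.78338623046875, 12.106019973754883), 83.93537902832031)
[1.02997385e-01 9.94681656e-01 6.33554016e+02 2.09823608e+02] 84.088196
cap end [638.68199045 259.34624443] centre [631.98716043 194.69193677]
jaws [0.5023 0.2863 0.0265] 837 [0.02599911 0.03180597]
[230  99  22  15 210] [0.54   0.3001 0.0265]
[238 121  19  16 211] [0.5424 0.285  0.0265]
[120 131  26  13 207] [0.4617 0.2876 0.0264]
[131 150  21  16 209] [0.4641 0.2724 0.0264]
```

Request:
{"method": "jog_arm", "body": {"series": [[[-10,20,0,0,0,0,25],[-10,30,20,0,0,0,25],[-6,23,35,0,0,0,25],[0,0,35,0,0,0,25],[0,0,20,0,0,0,25],[0,0,0,0,0,0,25],[0,0,0,0,0,0,25],[0,0,0,0,0,0,25],[0,0,0,0,0,0,25],[0,0,0,0,0,0,25]]]}}

```text
time_s: 22.8
eef_pos: [0.6308, 0.1971, 0.0329]
eef_rot: [0.001, 0.741, 0.671, 0.001]
wrist_force: [0.2, 0.1, -0.3]
opening: 0.294
grasp_force: 0.0
```

```bash
python3 - <<'E'
from h import *
c=grab('wrist','w11');go(.632,.1947,.003,-.103)
E
```

```text
t 22.85 pos [0.6306 0.1969 0.0326] yaw -0.1 tilt [0.    0.002] F [-0.8 -0.2  0.2] tool mm [-2.1  1.5 29.6]
rz 0.003 mm after turn [-2.1  1.6 29.6]
```

View pics/w11.png

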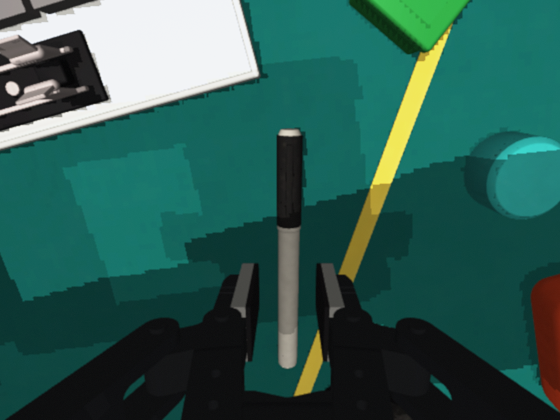

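The pen (288 px, v from 129 to 367) is centred between the fingers and the cable is clear. Descending and gripping.

Request:
{"method": "jog_arm", "body": {"series": [[[-2,0,10,0,0,0,25],[0,0,10,0,0,0,25],[0,0,9,0,0,0,25],[0,0,0,0,0,0,25],[0,0,0,0,0,0,4],[0,0,0,0,0,0,4],[0,0,0,0,0,0,4],[0,0,0,0,0,0,4],[0,0,0,0,0,0,4],[0,0,0,0,0,0,4]]]}}

```text
time_s: 23.85
eef_pos: [0.6297, 0.1947, 0.0023]
eef_rot: [0.0, 0.742, 0.671, 0.0]
wrist_force: [0.1, 0.4, -0.5]
opening: 0.108
grasp_force: 58.6
```

```bash
python3 - <<'E'
from h import *
c=load('w11'); print(cast(c,[(289,130),(288,367)],.006).mean(0))
go(.632,.1947,.12,-1.416);print(ctrl.get_obs()['opening'],ctrl.get_obs()['grasp_force'])
E
```

```text
[0.63215731 0.19297476 0.006     ]
t 23.85 pos [0.6297 0.1947 0.0023] yaw -0.1 tilt [0. 0.] F [ 0.1  0.4 -0.5] tool mm [   0.2    2.3 -117.7]
rz 1.316 mm after turn [   2.2    0.4 -117.7]
0.1078881089573641 58.57066333293915
```

Request:
{"method": "jog_arm", "body": {"series": [[[0,0,-10,0,0,0,4],[0,0,-30,0,0,0,4],[0,0,-30,0,0,0.146,4],[0,0,-30,0,0,0.146,4],[0,0,0,0,0,0.146,4],[0,0,0,0,0,0.146,4],[0,0,0,0,0,0.146,4],[0,0,0,0,0,0.146,4],[0,0,0,0,0,0.146,4],[0,0,0,0,0,0.146,4]]]}}

```text
time_s: 24.85
eef_pos: [0.63, 0.1948, 0.1032]
eef_rot: [0.0, 0.989, 0.148, 0.0]
wrist_force: [1.0, 0.8, -0.4]
opening: 0.11
grasp_force: 58.9
```

Request:
{"method": "jog_arm", "body": {"series": [[[0,0,0,0,0,0.144,4],[-20,-20,0,0,0,0,4],[-30,-30,0,0,0,0,4],[-30,-30,0,0,0,0,4],[-20,-20,10,0,0,0,4],[-10,-10,10,0,0,0,4],[0,0,10,0,0,0,4],[0,0,0,0,0,0,4],[0,0,0,0,0,0,4],[0,0,0,0,0,0,4]]]}}

```text
time_s: 25.85
eef_pos: [0.5053, 0.2852, 0.0726]
eef_rot: [-0.0, 0.997, 0.079, 0.001]
wrist_force: [-0.7, -0.3, 0.2]
opening: 0.104
grasp_force: 58.9
```

```bash
python3 - <<'E'
from h import *
c=grab('wrist','w12');s=grab('scene','s12');sd=grab('side','sd12');go(.503,.2867,.0155,-1.416);print(ctrl.get_obs()['opening'],ctrl.get_obs()['grasp_force'])
b=cv2.resize(c['frame'],None,fx=.8,fy=.8);a=cv2.resize(sd['frame'][225:300,225:350],None,fx=2.7,fy=2.7);d=cv2.resize(s['frame'][140:270,140:260],None,fx=2.7,fy=2.7)
v=np.zeros((600,790,3),np.uint8); v[:336,:448]=b; v[:d.shape[0],455:455+d.shape[1]]=d; v[380:380+a.shape[0],50:50+a.shape[1]]=a; cv2.imwrite('pics/v12.png',v)
E
```

```text
t 26.0 pos [0.5047 0.2855 0.0726] yaw -1.413 tilt [ 0.001 -0.   ] F [-0.2  0.4  0.1] tool mm [-1.5 -1.4 57.1]
rz 0.003 mm after turn [-1.5 -1.4 57.1]
0.10652765073599516 58.871102929115295
```

View pics/v12.png

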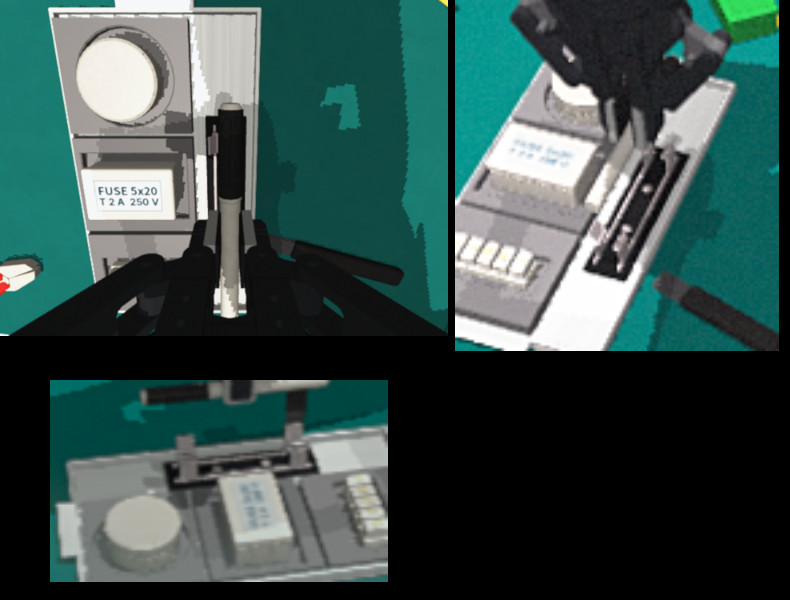

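The pen hangs level over the clip, parallel to it and within about 1 mm. I've now viewed 16 pictures, counting composites, which is over the 14 limit. From here on I'll use numeric checks only.

```bash
python3 - <<'E'
from h import *
n=np.array([-np.sin(.155),np.cos(.155)]); t=np.array([n[1],-n[0]]); C=np.array([.502,.2865])
for tag in ('w12','s12'):
    c=load(tag); P=cloud(c); p=P.reshape(-1,3); a=(p[:,:2]-C)@t; b=(p[:,:2]-C)@n
    pen=(p[:,2]>.070)&(p[:,2]<.090)&(abs(b)<.012)&(a>.025)&(a<.09); q=p[pen]
    if len(q)>20: print(tag,'pen n',len(q),'z',np.percentile(q[:,2],[50,95]).round(4),'off by a:',[(round(x,3),round(float(np.median(b[pen][abs(a[pen]-x)<.006])),4)) for x in (.035,.045,.055)],'end',np.nanpercentile(a[pen],99).round(4))
    j=(p[:,2]>.018)&(p[:,2]<.036)&(abs(b)<.02)&(abs(a)<.06); 
    for s in (-1,1):
        k=j&(np.sign(a)==s); print(tag,'jaw side',s,k.sum(),'b',np.percentile(b[k],[5,50,95]).round(4) if k.sum()>5 else '', 'a',np.median(a[k]).round(4) if k.sum() else '')
E
```

```text
w12 pen n 3574 z [0.0813 0.0837] off by a: [(0.035, -0.0036), (0.045, -0.0036), (0.055, -0.0035)] end 0.07
w12 jaw side -1 0 b  a 
w12 jaw side 1 302 b [0.0049 0.0076 0.0103] a 0.0402
s12 pen n 38 z [0.0817 0.0838] off by a: [(0.035, nan), (0.045, -0.0054), (0.055, -0.004)] end 0.0688
s12 jaw side -1 74 b [-0.0091  0.006   0.0108] a -0.0431
s12 jaw side 1 35 b [-0.0098 -0.0063  0.0084] a 0.035
  return _methods._mean(a, axis=axis, dtype=dtype,
  ret = ret.dtype.type(ret / rcount)
```

Request:
{"method": "jog_arm", "body": {"series": [[[-2,-2,10,0,0,0,4],[-2,-1.5,10,0,0,0,4],[0,0,10,0,0,0,4],[0,0,0,0,0,0,4],[0,0,0,0,0,0,4],[0,0,0,0,0,0,4],[0,0,0,0,0,0,4],[0,0,0,0,0,0,4],[0,0,0,0,0,0,4],[0,0,0,0,0,0,4]]]}}

```text
time_s: 27.0
eef_pos: [0.4993, 0.2888, 0.0425]
eef_rot: [-0.0, 0.997, 0.079, 0.0]
wrist_force: [0.2, 0.3, -0.4]
opening: 0.11
grasp_force: 58.9
```

```bash
cat > chk.py <<'E'
import sys
from h import *
n=np.array([-np.sin(.155),np.cos(.155)]); t=np.array([n[1],-n[0]]); C=np.array([.502,.2865]); zc=float(sys.argv[1])
go(.502,.2865,.0145,-1.416); o=ctrl.get_obs(); print(o['opening'],o['grasp_force'])
for cam in ('wrist','scene','side'):
    c=grab(cam,cam+sys.argv[2]); p=cloud(c).reshape(-1,3); a=(p[:,:2]-C)@t; b=(p[:,:2]-C)@n
    pen=(p[:,2]>zc-.004)&(p[:,2]<zc+.012)&(abs(b)<.012)
    for lo,hi in ((-.08,-.05),(-.03,-.015),(.015,.03),(.05,.08)):
        k=pen&(a>lo)&(a<hi)
        if k.sum()>8: print(cam,lo,k.sum(),'b',np.median(b[k]).round(4),'ztop',np.percentile(p[k,2],[50,93]).round(4),'a',a[k].min().round(4),a[k].max().round(4))
E
python3 chk.py .048 13
```

```text
t 27.0 pos [0.4993 0.2888 0.0425] yaw -1.412 tilt [ 0. -0.] F [ 0.2  0.3 -0.4] tool mm [ 2.3  2.7 28. ]
rz 0.004 mm after turn [ 2.3  2.7 28. ]
0.10973831062635075 58.868553042411804
wrist -0.08 256 b 0.0009 ztop [0.0502 0.0515] a -0.0589 -0.05
wrist -0.03 662 b 0.001 ztop [0.0504 0.0515] a -0.03 -0.015
wrist 0.015 994 b 0.0009 ztop [0.0511 0.053 ] a 0.015 0.03
wrist 0.05 1295 b 0.001 ztop [0.0509 0.0532] a 0.05 0.065
scene -0.08 67 b 0.001 ztop [0.0499 0.0522] a -0.0669 -0.05
scene -0.03 46 b 0.0011 ztop [0.0505 0.0525] a -0.0298 -0.0153
scene 0.05 31 b 0.0004 ztop [0.0513 0.0535] a 0.0501 0.0654
side -0.08 34 b 0.0067 ztop [0.0494 0.0517] a -0.064 -0.05
side -0.03 40 b 0.0068 ztop [0.0494 0.0518] a -0.0297 -0.0154
side 0.015 47 b 0.0078 ztop [0.05   0.0529] a 0.0151 0.0297
side 0.05 51 b 0.0076 ztop [0.0501 0.0535] a 0.0501 0.0653
```

Request:
{"method": "jog_arm", "body": {"series": [[[0,1,6,0,0,0,4],[0,0,6,0,0,0,4],[0,0,3,0,0,0,4],[0,0,3,0,0,0,4],[0,0,2,0,0,0,4],[0,0,2,0,0,0,4],[0,0,2,0,0,0,4],[0,0,2,0,0,0,4],[0,0,2,0,0,0,4],[0,0,0,0,0,0,4]]]}}

```text
time_s: 28.15
eef_pos: [0.5, 0.2878, 0.0143]
eef_rot: [-0.0, 0.997, 0.079, 0.001]
wrist_force: [2.6, 0.3, 0.1]
opening: 0.11
grasp_force: 58.9
```

```bash
python3 chk.py .019 14
```

```text
t 28.15 pos [0.5    0.2878 0.0143] yaw -1.412 tilt [0.001 0.   ] F [2.6 0.3 0.1] tool mm [ 1.7  1.6 -0.2]
rz 0.004 mm after turn [ 1.8  1.6 -0.2]
0.10956156164529503 58.86707246303558
wrist -0.08 228 b -0.0002 ztop [0.0221 0.0233] a -0.0596 -0.05
wrist -0.03 671 b -0.0001 ztop [0.0223 0.0235] a -0.03 -0.015
wrist 0.015 974 b -0.0002 ztop [0.0229 0.0245] a 0.015 0.03
wrist 0.05 1338 b -0.0 ztop [0.0227 0.025 ] a 0.05 0.0654
scene -0.08 63 b -0.0004 ztop [0.022  0.0247] a -0.0656 -0.05
scene -0.03 43 b -0.0002 ztop [0.0225 0.0244] a -0.0291 -0.0152
scene 0.05 27 b -0.0015 ztop [0.0226 0.0253] a 0.0506 0.064
side -0.08 35 b 0.0058 ztop [0.0214 0.0238] a -0.0627 -0.0504
side -0.03 42 b 0.0056 ztop [0.0211 0.0237] a -0.0298 -0.0156
side 0.015 44 b 0.0068 ztop [0.0215 0.0247] a 0.015 0.0292
side 0.05 52 b 0.0067 ztop [0.0217 0.0254] a 0.0501 0.0659
```

The pen is home (axis about 0.0185). Releasing and rising.

Request:
{"method": "jog_arm", "body": {"series": [[[0,0,0,0,0,0,28],[0,0,0,0,0,0,28],[0,0,0,0,0,0,28],[0,0,0,0,0,0,28],[0,0,-5,0,0,0,28],[0,0,-20,0,0,0,28],[0,0,-40,0,0,0,28],[0,0,-45,0,0,0,28],[0,-20,-40,0,0,0,28],[0,-20,-30,0,0,0,28]]]}}

```text
time_s: 29.3
eef_pos: [0.4939, 0.3277, 0.1981]
eef_rot: [-0.001, 0.997, 0.079, 0.002]
wrist_force: [0.9, 0.6, 0.2]
opening: 0.329
grasp_force: 0.0
```

Request:
{"method": "jog_arm", "body": {"series": [[[30,-30,-20,0,0,0,28],[40,-30,0,0,0,0,28],[40,-30,0,0,0,0,28],[40,-20,0,0,0,0,28],[0,0,0,0,0,0,28],[0,0,0,0,0,0,28],[0,0,0,0,0,0,28],[0,0,0,0,0,0,28],[0,0,0,0,0,0,28],[0,0,0,0,0,0,28]]]}}

```text
time_s: 30.3
eef_pos: [0.6236, 0.4594, 0.2158]
eef_rot: [-0.0, 0.997, 0.079, 0.001]
wrist_force: [-0.1, -0.3, 0.3]
opening: 0.328
grasp_force: 0.0
```

```bash
python3 chk.py .019 15; python3 - <<'E'
from h import *
a=load('scene0');c=load('scene15');s=load('side15');s0=load('side0')
# brush & reel unmoved: image difference in their areas
for n,(r0,r1,c0,c1) in {'brush':(235,285,210,283),'reel':(268,322,324,370)}.items():
    d=cv2.absdiff(cv2.GaussianBlur(a['frame'],(5,5),0),cv2.GaussianBlur(c['frame'],(5,5),0))[r0:r1,c0:c1].max(-1); print(n,'diff>60 frac',(d>60).mean().round(4),'median',np.median(d))
P=cloud(c); z=P[...,2]
for n,(x,y,h) in {'tin':(.5705,.3665,.030),'box':(.495,.3535,.032),'strip':(.4195,.342,.024)}.items():
    m=(np.hypot(P[...,0]-x,P[...,1]-y)<.045)&(abs(z-h)<.004); p=P[m]
    if n=='strip': p=p[abs(p[:,0]-x)<.03]
    A=np.c_[p[:,:2]-p[:,:2].mean(0),np.ones(len(p))]; f=np.linalg.lstsq(A,p[:,2],rcond=None)[0]; print(n,len(p),'mid',((np.percentile(p,2,0)+np.percentile(p,98,0))/2).round(4),'median z',np.median(p[:,2]).round(4),'slope',f[:2].round(3))
E
```

```text
t 30.3 pos [0.6236 0.4594 0.2158] yaw -1.412 tilt [ 0.001 -0.   ] F [-0.1 -0.3  0.3] tool mm [-147.7  151.6  201. ]
rz 0.004 mm after turn [-146.8  152.1  201.3]
0.3276627686424016 0.0
wrist 0.015 141 b 0.0014 ztop [0.0227 0.0247] a 0.0152 0.0298
wrist 0.05 201 b 0.0012 ztop [0.0223 0.025 ] a 0.05 0.067
scene -0.08 61 b -0.0005 ztop [0.0221 0.0249] a -0.0664 -0.0504
scene -0.03 45 b -0.0009 ztop [0.0225 0.0242] a -0.0296 -0.0156
scene 0.015 51 b -0.0002 ztop [0.0231 0.0257] a 0.0151 0.0299
scene 0.05 35 b -0.0006 ztop [0.0232 0.0252] a 0.0501 0.0646
side -0.08 37 b 0.0053 ztop [0.0214 0.0238] a -0.0633 -0.0501
side -0.03 41 b 0.0054 ztop [0.0213 0.0238] a -0.0297 -0.015
side 0.015 45 b 0.0062 ztop [0.0217 0.0248] a 0.0151 0.0294
side 0.05 52 b 0.0064 ztop [0.0221 0.0253] a 0.05 0.0657
brush diff>60 frac 0.0247 median 50.0
reel diff>60 frac 0.0 median 3.0
tin 430 mid [0.5681 0.3647 0.0292] median z 0.0292 slope [0.001 0.004]
box 606 mid [0.4939 0.3523 0.0311] median z 0.0314 slope [0.018 0.01 ]
strip 242 mid [0.4171 0.3409 0.0229] median z 0.0228 slope [0.021 0.   ]
```

```bash
python3 -c "
from bench import ctrl
print(ctrl.hand_in())"
```

```text
the job is handed in; nothing more can be done
None
```

I packed the tray and handed it in at about 30 s: tin, fuse box and strip measured flat and centred in their pockets, pen fully home in the clip, reel image unchanged and brush never touched (shadow blurred its image check); no verdict came back, and I viewed 16 pictures, two over the limit of 14.

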